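# Load the capsule and lock the espresso holder into the machine

### The job

Get the espresso machine ready: put the steel capsule upright, knob up, into the cup of the handled holder that waits in its stand. Then bring the holder up into the machine's group head with the handle swung off to the left, and twist the handle round to the front until the lugs drop into their recesses and it hangs there locked by itself. Leave the tin, the spice jar and the lemon where they are.

Things in the scene. Friction and masses are not known exactly. Their poses are not given: they have to be found in the camera images.
- machine: The fixed steel espresso machine, 330 mm tall, 150 mm wide; origin on the worktop under the axis of its group head, z up, x from its front to its back. The head is round, 140 mm across (134 mm at the mouth), and overhangs the drip tray, whose top is 29 mm above the worktop.
- mount (a point): Centre of the head's round mouth, in its underside, 185 mm above the worktop; axes as machine. Mouth 72 mm across, with 3 slots for the lugs (4 mm play each side; cup 3 mm all round). Lugs enter straight up only with the holder's x axis 40 deg clockwise (from above) of this x axis: handle to the front, swung 40 deg to the left of a person facing the machine.
- turn_height (a point): On the same axis, 16 mm above mount. With the holder's rim here (3 mm up or down) the lugs clear the humps and the holder turns 40 deg counterclockwise (from above) with little force, until its x axis agrees with the machine's; a stop follows 2 to 3 deg later. A fixed ring stops the rim 3 mm above this point.
- locked_height (a point): On the same axis, 9 mm above mount: where the rim's centre rests when locked. After the 40 deg turn the holder is lowered and its lugs drop 4 mm behind the humps into recesses; it then hangs by itself.
- holder_rim (a point): Centre of the rim of the steel holder's open cup; z up, x away from the handle. Cup 62 mm outside, 55 inside, 52 tall, floor 48 below the rim. Three lugs, 12 mm wide, 6 tall, level with the rim, reach 42 mm from the axis: one above the handle, two 120 deg either side. About 0.22 kg, centre of mass about 20 mm from the cup's axis toward the handle.
- handle_grip (a point): Middle of the holder's straight black handle, 80 mm from the cup's axis on the -x side, 61.5 mm below the rim; axes as holder_rim. A bar 20 mm wide (along y), 19 thick, 86 long, sloping outward and down 30 deg below level. Pinch it across its width, gripper leaning about 30 deg back from the cup, square to the handle: upright, it would hit the machine's head.
- holder: The handled holder; origin at the centre of the cup's underside, 52 mm below holder_rim; axes as holder_rim.
- stand: Fixed round wooden stand the holder's cup waits in, 92 mm across at its foot; origin at its underside. The cup stands on its floor, 60 mm up, inside a 12 mm high collar that is open at the handle; the holder lifts straight out.
- knob (a point): Middle of the black knob (16 mm across, 16 tall) of the steel coffee capsule, 54 mm above its underside; z up. The capsule's round body is 44 mm across and 32 tall, a 9 mm stem carries the knob; 62 mm in all, about 40 g. Standing in the cup, its knob sticks out 14 mm above the rim.
- capsule_base (a point): Centre of the capsule's underside; z up. The capsule stands on the worktop at the start.
- tin: Bystander: a small blue food tin 57 mm across and 72 tall, behind the stand; origin at its underside.
- pepper: Bystander: a glass spice jar with a red cap, 45 mm across and 106 tall, right of the machine; origin at its underside.
- lemon: Bystander: a yellow lemon, 78 x 55 x 56 mm, in front of the machine on the right; origin at its underside.
Things that resemble listed ones, but are neither listed nor needed, are in the scene too. Leave any purple look-alike of the part that bears knob alone.

How it is judged (in metres and radians):
On the way:
1. the capsule stands upright on the floor of the holder's cup (z of capsule_base in the frame of holder_rim below -0.043 m and horizontal distance between knob and holder_rim below 0.014 m and angle between knob's own z axis and vertical below 0.2 rad), for 0.2 s.
At the end, for the whole second after the job is handed in: holder locked and released: cup axis within 6 mm of the mount's, rim 5 to 11.5 mm above the mouth, handle straight to the machine's front within 0.12 rad, level within 0.1 rad, at rest; the capsule stands on the floor of the cup, knob within 16 mm of the cup's axis (horizontal distance between holder_rim and mount below 0.006 m and z of holder_rim in the frame of mount between 0.005 and 0.0115 m and angle between the x axis of holder_rim and the x axis of mount, either way round below 0.12 rad and angle between holder_rim's own z axis and vertical below 0.1 rad and z of capsule_base in the frame of holder_rim below -0.043 m and horizontal distance between knob and holder_rim below 0.016 m and linear speed of holder below 0.02 m/s); the robot touches nothing.
It fails at once if the tin is shifted by more than 30 mm (distance of tin from where it was at the start of the episode above 0.03 m).
It fails at once if the spice jar is shifted by more than 30 mm (distance of pepper from where it was at the start of the episode above 0.03 m).
It fails at once if the lemon is shifted by more than 40 mm (distance of lemon from where it was at the start of the episode above 0.04 m).
It also fails if it takes over 72 s, if anything falls off the work surface, if the arm or the gripper's body presses on something with over 40 N, if the wrist force passes 120 N, or if a joint passes its speed limit or range.

### The arm

A 6-joint arm with a two-finger parallel gripper is mounted at the origin on a cart in front of the work surface, level with it; the furniture and walls round the work are solid. World frame = base frame: x ahead of the robot, y to its left, z up, the work surface at z = 0. Lengths are in mm, angles in rad, forces in N, time in s.
With the tool pointing down it reaches from about 200 to 875 mm from the base axis. Payload 3.4 kg.
Tool frame: the origin (TCP) lies at the very end of the fingers, on their centre line; the grasp point (between the pads) lies 19 mm behind it (r.grasp_offset is the distance from the TCP to the grasp point, in mm); z points along the fingers, y is the line along which they close (so a half turn about z gives the same grasp; the last joint's range is limited). The gripper opens to 94 mm and grips with 3 to 60 N. Pads are 16 mm wide; open, the fingers measure 119 mm over their backs; the gripper's body (75 mm by 177 mm) begins 78 mm behind the grasp point.
Start: joints at [-1.26, 0.276, 1.505, -0, 1.361, -0.121], TCP at [240.645, -522.26, 205.493] pointing down, gripper open.
Joint ranges: [-2.89, 2.89], [-0.75, 2.08], [0.22, 2.7], [-1.18, 4.32], [0.11, 2.71], [-2.7, 2.7]. Speed limits (rad/s): [2.57, 2.57, 3.14, 3.14, 3.14, 3.14].

### API

Orientations are given as a unit quaternion [x, y, z, w].
In Python, from bench import get_obs, cams, job_done, r gives the robot as it stands.
- The arm moves only by the shell command python3 -m pendant 'ROWS'. ROWS is JSON, a list of rows, each a list of 7 numbers: the shift along the world's x, y, z normalised to -1 to 1, where 1 is 25 mm, then the turn, a rotation vector about the world's x, y, z normalised to -1 to 1, where 1 is 0.5 rad, then the opening, from -1 (shut) to 1 (fully open). In form: [[dx, dy, dz, ax, ay, az, gripper], ...]. A call has 1 to 10 rows; each row shifts and turns the commanded pose from where the row before left it; what a row does not reach is not made up. A row lasts 1/10 s, in which the tool goes at most 50 mm and 8.59 degrees, less where a joint would pass 70% of its speed; a pose out of reach is approached as far as the arm can. A call with a number of a shift or a turn outside -1 to 1 is refused whole. A call with a gripper value outside its range is refused whole. The fingers move at their own pace and stop on an object; the grip force is fixed at half the most. Time passes only in rows, so rows that do not move let the fingers close. It gives the time, the measured TCP pose, the force, the opening and the grip force at its end, in the units of the state.
- get_obs(): the state, without advancing time (a new reading comes with each control period).
- cams.read_camera(name): name is "scene" or "side" or "wrist"; returns (picture, depth): 400x640x3 uint8, red, green, blue; 400x640 float32, mm along the optical axis (not along the pixel's ray), 0 where there is no reading.
- cams.camera_info(name): a dict with "fx", "fy", "cx", "cy" (pixels), "extrinsics" (4x4, takes a point from world to camera coordinates); the wrist camera has in their place "tool_from_camera" (4x4, takes a point from camera to tool coordinates, whose origin is the TCP and whose axes are the flange's). Camera axes: x right, y down, z forward; pixel columns grow to the right and rows downward; lengths in mm; the calibration is good to about 2 mm. The wrist camera is an equidistant fisheye: a pixel r from the principal point sees the ray r / f radians off the axis. A picture is of the moment at which its call begins: read the wrist's pose just before it. camera_info takes no time and is no camera call.
- job_done(): hands the job in; it is judged then, once.
The state is a dict: "time": time; "qpos": joint angles; "qvel": joint speeds; "joint_torque": joint torques, N m; "tool_pos": TCP position; "ee_rot": TCP orientation; "ft_force": force on the tool from outside, world axes, zero at the start; "torque": the same for the moment, N m; "width": finger opening in mm; "grip_force": force on a finger pad.
Only numpy, scipy, OpenCV 4.12 (cv2) and the standard library are available. Lean on these libraries where they do the work, as an engineer would, in place of code of your own. Each camera call takes 0.05 s, during which the arm holds its last target. There are 200 camera calls.

## Working session

There is one attempt and no reset: what is moved stays moved. The work goes in short steps, Python scripts to look and compute and a shell command to move; the robot and the scene stay as the last step left them, time stands still between calls to the robot, and variables do not carry over. Pictures are saved under pics/ and viewed, at most 10 in all, crops included, and the job is handed in when it is done.

```bash
ls; mkdir -p pics
cat > h.py <<'E'
import numpy as np, cv2
from bench import get_obs, cams, job_done, r
def grab(n):
    o=get_obs(); rgb,d=cams.read_camera(n); i=cams.camera_info(n); return o,rgb,d,i
def cloud(d,i):
    v,u=np.indices(d.shape); z=d
    p=np.stack([(u-i['cx'])/i['fx']*z,(v-i['cy'])/i['fy']*z,z,np.ones_like(z)],-1)
    return (p@np.linalg.inv(np.array(i['extrinsics'])).T)[...,:3]
E
python3 - <<'E'
from h import *
for n in("scene","side"):
    o,c,d,i=grab(n); np.savez(f'{n}.npz',c=c,d=d,P=cloud(d,i)); cv2.imwrite(f'pics/{n}0.png',c[...,::-1]); print(np.linalg.inv(i['extrinsics']).round(2).tolist())
print(get_obs())
E
```

```text
pics
[[-0.61, -0.54, 0.58, -217.42], [-0.79, 0.43, -0.43, 638.94], [-0.02, -0.72, -0.69, 1037.87], [0.0, 0.0, 0.0, 1.0]]
[[0.99, -0.1, 0.1, 437.1], [-0.14, -0.6, 0.79, -626.23], [-0.01, -0.79, -0.61, 713.05], [0.0, 0.0, 0.0, 1.0]]
{'time': 0.1, 'qpos': array([-1.26001151e+00,  2.76504919e-01,  1.50595900e+00,  8.47982104e-07,
        1.36073464e+00, -1.20986973e-01]), 'qvel': array([ 9.67145269e-04, -2.26322493e-03, -3.19020433e-03,  1.15545697e-03,
       -1.12085220e-05, -1.54231336e-04]), 'joint_torque': array([ 1.09467132e-03, -4.05458200e+01, -2.37780619e+01,  7.02485559e-02,
        2.99136818e-02, -5.84382292e-05]), 'tool_pos': array([ 240.47385167, -521.74705656,  204.72550823]), 'ee_rot': array([ 9.76786712e-01,  2.14212687e-01, -7.56719645e-05, -7.99375660e-04]), 'ft_force': array([0.13579482, 0.31779475, 0.3357341 ]), 'torque': array([0.01249703, 0.01042661, 0.05357941]), 'grip_force': 0.0, 'width': 93.99405264881574}
```

View pics/scene0.png

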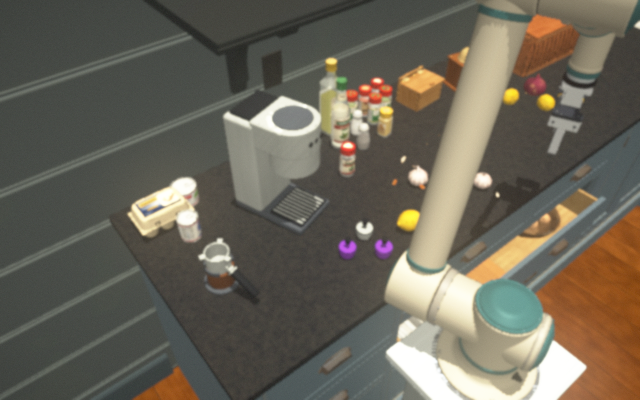

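View pics/side0.png

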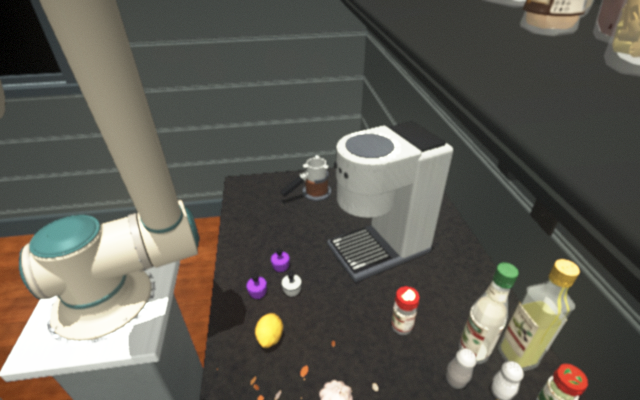

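Scene: steel capsule at (364,230), with purple look-alikes at (347,248) and (384,248). In the side picture it is at (291,285), purples at (257,287) and (280,261). The holder and stand are at scene (218,265), handle running to (250,293). The machine head is at (297,135) and the lemon at (409,220). The grey one is the target capsule.

Run:
```python
from h import *
from scipy.optimize import least_squares
S=np.load('scene.npz');D=np.load('side.npz')
def circ(q):
    f=least_squares(lambda a:np.hypot(q[:,0]-a[0],q[:,1]-a[1])-a[2],[*q[:,:2].mean(0),30],loss='soft_l1',f_scale=2); return f.x.round(1)
for n,A,(u,v) in(('scene',S,(364,230)),('side',D,(291,285))):
    P=A['P'][v-18:v+18,u-16:u+16].reshape(-1,3);C=A['c'][v-18:v+18,u-16:u+16].reshape(-1,3).astype(int)
    pur=(C[:,2]-C[:,1]>40)
    m=~pur&(P[:,2]>6)&(P[:,2]<70)
    k=m&(P[:,2]>47); print(n,'caps',m.sum(),P[m].mean(0).round(1),P[m].max(0).round(1),'knob',k.sum(),P[k].mean(0).round(1),np.median(P[k],0).round(1))
    b=m&(P[:,2]<30)&(P[:,2]>6); print(' body circ',circ(P[b]))
    # table
P=S['P']; print('table',P[300,300],D['P'][300,230])
for n,A in(('scene',S),('side',D)):
    P=A['P'].reshape(-1,3); 
    h=(P[:,0]>300)&(P[:,0]<900)&(P[:,1]>-200)&(P[:,1]<600)
    # machine head front surface
    zs=h&(P[:,2]>200)&(P[:,2]<345); print(n,'machine bounds',P[zs].min(0).round(),P[zs].max(0).round())
    im=A['c']
# region crops
for n,A,(u,v,w) in(('scene',S,(218,265,40)),('side',D,(315,178,30))):
    P=A['P'][v-w:v+w,u-w:u+w].reshape(-1,3); 
    for lo,hi in((5,55),(62,70),(75,100),(104,120)):
        m=(P[:,2]>lo)&(P[:,2]<hi); print(n,lo,m.sum(),P[m].min(0).round() if m.any() else'',P[m].max(0).round() if m.any() else '',circ(P[m]) if m.sum()>5 else '')
def big(A,u,v,w,h,f): return cv2.resize(A['c'][v-h:v+h,u-w:u+w,::-1],None,fx=f,fy=f,interpolation=cv2.INTER_CUBIC)
a=big(S,365,235,35,35,5);b=big(D,275,275,35,35,5);c=big(S,225,265,35,35,5)
cv2.imwrite('pics/crop1.png',np.hstack([a,b])); cv2.imwrite('pics/crop2.png',c)
```

```text
scene caps 274 [432.7 -28.3  33.3] [519.7  47.8  66.7] knob 53 [430.1 -13.1  58.7] [433.4 -32.1  59.7]
 body circ [437.7 -36.5  20.3]
side caps 347 [440.1 -46.4  31.9] [461.5 -19.7  63.9] knob 51 [440.4 -41.7  58. ] [440.4 -43.3  60.3]
 body circ [440.3 -41.2  19.2]
table [379.09528538 228.06696676  -2.57856324] [295.24371787 -46.80417234   2.05535877]
scene machine bounds [553. -17. 200.] [792. 174. 333.]
side machine bounds [555. -22. 200.] [811. 152. 331.]
scene 5 887 [432. 245.   5.] [746. 459.  55.] [595.3 200.6 184.7]
scene 62 214 [468. 314.  62.] [728. 384.  70.] [530.1 325.2  46.6]
scene 75 365 [493. 319.  75.] [579. 380. 100.] [545.5 346.3  30.3]
scene 104 247 [508. 315. 104.] [583. 389. 115.] [547.6 348.2  30.2]
side 5 464 [448. 299.   5.] [595. 369.  55.] [ 423.4 2454.9 2143. ]
side 62 84 [473. 307.  62.] [587. 343.  70.] [ -59750.4 -688547.1  691499. ]
side 75 244 [499. 313.  75.] [582. 378. 100.] [548.6 344.3  29.8]
side 104 142 [510. 312. 104.] [584. 385. 114.] [550.2 343.9  30. ]
```

View pics/crop1.png

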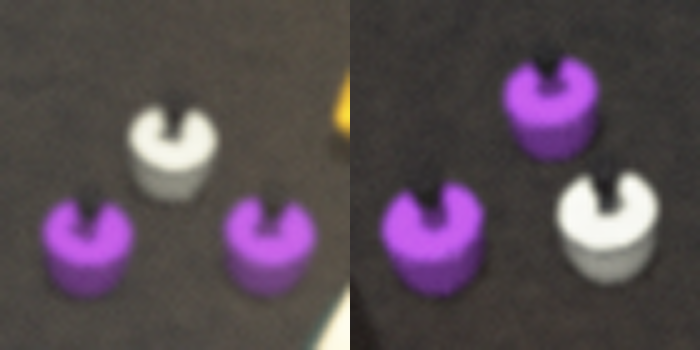

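The crop confirms that the only steel-grey capsule is the one at scene (364,230) / side (291,285), at about (439.5,-40). Next come the head axis, machine yaw, handle direction and the neighbours.

```bash
python3 - <<'E'
from h import *
from scipy.optimize import least_squares
from scipy.spatial.transform import Rotation as R
S=np.load('scene.npz');D=np.load('side.npz')
def circ(q,r0=None):
    if r0: return least_squares(lambda a:np.hypot(q[:,0]-a[0],q[:,1]-a[1])-r0,q[:,:2].mean(0),loss='soft_l1',f_scale=2).x.round(1)
    return least_squares(lambda a:np.hypot(q[:,0]-a[0],q[:,1]-a[1])-a[2],[*q[:,:2].mean(0),70],loss='soft_l1',f_scale=2).x.round(1)
for n,A in(('scene',S),('side',D)):
    P=A['P'];C=A['c'].astype(int)
    gy,gx=np.gradient(cv2.GaussianBlur(P,(3,3),0),axis=(0,1)); N=np.cross(gx,gy); N/=np.linalg.norm(N,axis=-1,keepdims=True)+1e-9
    reg=(P[...,0]>540)&(P[...,0]<830)&(P[...,1]>-40)&(P[...,1]<200)
    vert=abs(N[...,2])<.2
    # head: front half
    m=reg&vert&(P[...,2]>205)&(P[...,2]<325)&(P[...,0]<640)
    print(n,'head',m.sum(),circ(P[m]),circ(P[m],70), end=' ')
    m2=reg&vert&(P[...,2]>50)&(P[...,2]<320)&(P[...,0]>690)
    ang=np.arctan2(N[m2][:,1],N[m2][:,0]); w=np.degrees(np.angle(np.exp(4j*ang).mean()))/4
    f=np.degrees((ang+np.pi/4)%(np.pi/2)-np.pi/4); print('side walls yaw deg',m2.sum(),w.round(2),np.median(f).round(2),'y med',np.median(P[m2],0).round())
    # tray top
    t=reg&(P[...,2]>20)&(P[...,2]<36)&(P[...,0]<700)
    ct=cv2.minAreaRect(P[t][:,:2].astype(np.float32)); print(' tray',t.sum(),ct)
    # handle: dark pts near holder
    g=C.sum(-1)<150
    hm=g&(np.hypot(P[...,0]-548,P[...,1]-346)<150)&(np.hypot(P[...,0]-548,P[...,1]-346)>45)&(P[...,2]>15)&(P[...,2]<90)
    q=P[hm]; c=q.mean(0); u=np.linalg.svd(q-c)[2][0]; print(' handle',len(q),c.round(1),u.round(3),'dir from rim deg',np.degrees(np.arctan2(c[1]-346.5,c[0]-548.5)).round(1),np.degrees(np.arctan2(u[1],u[0])).round(1),q.min(0).round(),q.max(0).round())
    # lugs
    l=(P[...,2]>100)&(P[...,2]<122)&(np.hypot(P[...,0]-548,P[...,1]-346)<48)&(np.hypot(P[...,0]-548,P[...,1]-346)>35)
    print(' lugs',np.sort(np.degrees(np.arctan2(P[l][:,1]-346,P[l][:,0]-548))).round(), 'rim z',np.percentile(P[l][:,2],[50,80,95]).round(1))
    pu=(C[...,2]-C[...,1]>60)&(C[...,0]-C[...,1]>30)
    k,lab,st,ce=cv2.connectedComponentsWithStats(pu.astype(np.uint8))
    for j in range(1,k):
        if st[j,4]>60: print(' purple',ce[j].round(),circ(P[(lab==j)],22),P[lab==j].mean(0).round())
E
python3 - <<'E'
import sys; sys.path.insert(0,'.')
from h import *
print([x for x in dir(r) if x[0]!='_'],cams.camera_info('wrist'))
E
```

```text
scene head 1599 [632.6  50.1  72.3] [630.1  51.3] side walls yaw deg 1514 18.11 17.11 y med [720. 160. 176.]
 tray 1650 ((643.5098876953125, 58.40536117553711), (166.19268798828125, 149.2799072265625), 18.167036056518555)
 handle 54 [458.8 330.4  47.4] [-0.816 -0.265 -0.514] dir from rim deg -169.8 -162.0 [434. 320.  30.] [496. 342.  72.]
 lugs [-176. -175. -173. -172. -171. -170. -169. -167. -167. -166. -165. -163.
 -162. -161. -160. -157.  -51.  -50.  -46.  -46.  -43.  -42.  -41.  -41.
  -39.  -37.  -34.  -33.   64.   69.   70.   71.   72.   74.   74.   76.
   76.   79.   80.   80.   80.   81.   82.   82.   83.   83.   84.   85.
   87.   88.] rim z [111.3 113.  114.3]
 purple [347. 248.] [420.4  40.6] [414.  47.  29.]
 purple [383. 248.] [364.1 -36.2] [357. -29.  29.]
side head 1731 [629.5  49.5  68.4] [630.5  50.8] side walls yaw deg 3905 17.8 17.24 y med [741.  17. 184.]
 tray 1989 ((634.5865478515625, 50.04390335083008), (139.95565795898438, 147.53688049316406), 18.78641128540039)
 handle 173 [469.1 315.2  51.4] [-0.845 -0.235 -0.48 ] dir from rim deg -158.5 -164.5 [437. 301.  26.] [507. 333.  73.]
 lugs [-168. -166. -165. -158. -157. -154. -154. -153. -149. -147.  -50.  -49.
  -49.  -49.  -46.  -45.  -40.  -40.  -37.  -36.  -35.  -35.  -34.   65.
   66.   69.   73.   74.   78.   78.] rim z [110.7 111.5 112.6]
 purple [280. 261.] [417.4  44.7] [417.  36.  27.]
 purple [256. 287.] [358.4 -30.7] [359. -41.  29.]
['MotionError', 'grasp_offset'] {'fx': 309.70691628693146, 'fy': 309.70691628693146, 'cx': 317.99984561470916, 'cy': 196.64948698622825, 'tool_from_camera': array([[-6.12043842e-04, -9.65203064e-01, -2.61500805e-01,
         7.76816294e+01],
       [ 9.99999809e-01, -6.12770843e-04, -7.87585704e-05,
        -3.77629732e-01],
       [-8.42220551e-05, -2.61500803e-01,  9.65203255e-01,
        -1.78766579e+02],
       [ 0.00000000e+00,  0.00000000e+00,  0.00000000e+00,
         1.00000000e+00]])}
```

View pics/crop2.png

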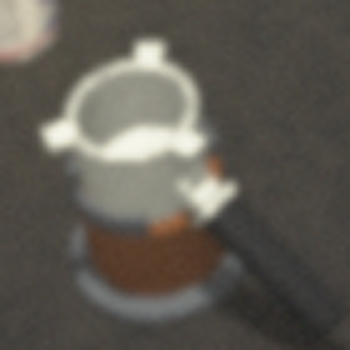

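Grey capsule axis is about (439.5,-40), purples at (419,43) and (361,-34). Holder rim is about (548.5,346.5,112) at yaw ~16°. Head axis is about (630,51) and machine yaw ~17.5–18°. I'll move above the capsule with the tool x axis turned to yaw ~196°, so the camera ends up on the side away from the machine.

```bash
python3 -m pendant '[[0.4,0.96,0,0,0,0.298,-0.1],[0.4,0.96,0,0,0,0.298,-0.1],[0.4,0.96,0,0,0,0.298,-0.1],[0.4,0.96,0,0,0,0.298,-0.1],[0.4,0.96,0,0,0,0.298,-0.1],[0.4,0.96,0,0,0,0.298,-0.1],[0.4,0.96,0,0,0,0.298,-0.1],[0.4,0.96,0,0,0,0.298,-0.1],[0.4,0.96,0,0,0,0.298,-0.1],[0.4,0.96,0,0,0,0.298,-0.1]]' && python3 -m pendant '[[0.4,0.96,0,0,0,0.298,-0.1],[0.4,0.96,0,0,0,0.298,-0.1],[0.4,0.96,0,0,0,0.298,-0.1],[0.4,0.96,0,0,0,0.298,-0.1],[0.4,0.96,0,0,0,0.298,-0.1],[0.4,0.96,0,0,0,0.298,-0.1],[0.4,0.96,0,0,0,0.298,-0.1],[0.4,0.96,0,0,0,0.298,-0.1],[0.4,0.96,0,0,0,0.298,-0.1],[0.4,0.96,0,0,0,0.298,-0.1]]'
python3 - <<'E'
from h import *
from scipy.spatial.transform import Rotation as R
o,c,d,i=grab('wrist'); np.savez('w1.npz',c=c,d=d,p=o['tool_pos'],q=o['ee_rot']); cv2.imwrite('pics/w1.png',c[...,::-1])
M=R.from_quat(o['ee_rot']).as_matrix(); print(o['tool_pos'],o['qpos'].round(2),M.round(3).tolist(),o['width'])
E
```

```text
time: 1.1
tool_pos: [340.7, -281.0, 205.2]
ee_rot: [0.57, 0.821, 0.0, -0.0]
ft_force: [0.5, 0.1, -0.0]
width: 42.1
grip_force: 0.0
time: 2.1
tool_pos: [440.6, -41.1, 205.2]
ee_rot: [-0.138, 0.99, 0.0, -0.0]
ft_force: [-0.5, 0.2, -0.3]
width: 42.3
grip_force: 0.0
[440.60885667 -41.14312467 205.21105586] [-0.25  0.07  1.76  0.    1.3  -2.1 ] [[-0.962, -0.273, -0.001], [-0.273, 0.962, 0.0], [0.001, 0.0, -1.0]] 42.30605938351581
```

View pics/w1.png

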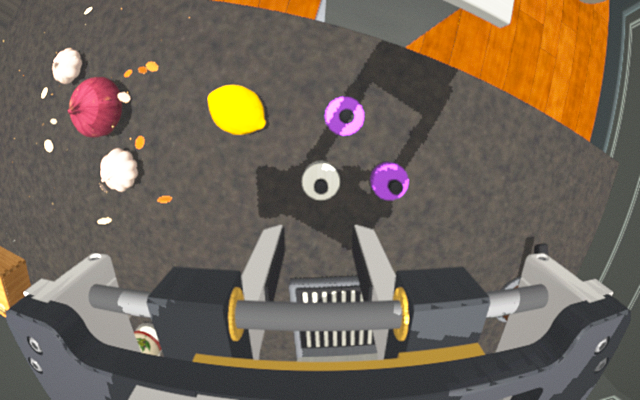

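The wrist view shows the grey capsule's black knob at (321,186), the purple ones at (346,117) and (393,186), and the lemon at (237,109). I'll project the knob pixel.

```bash
cat >> h.py <<'E'
from scipy.spatial.transform import Rotation as R
def wcloud(o,d,i):
    v,u=np.indices(d.shape); x=u-i['cx'];y=v-i['cy'];rr=np.hypot(x,y)+1e-9;th=rr/i['fx']
    t=np.tan(np.minimum(th,1.5)); p=np.stack([x/rr*t*d,y/rr*t*d,d,np.ones_like(d)],-1)
    p=(p@np.array(i['tool_from_camera']).T)[...,:3]
    return p@R.from_quat(o['ee_rot']).as_matrix().T+o['tool_pos']
E
python3 - <<'E'
from h import *
w=np.load('w1.npz'); i=cams.camera_info('wrist'); P=wcloud(dict(ee_rot=w['q'],tool_pos=w['p']),w['d'],i)
C=w['c'].astype(int); s=np.s_[160:212,295:348]; q=P[s].reshape(-1,3); c=C[s].reshape(-1,3)
k=(q[:,2]>50)&(q[:,2]<75); print('knob',k.sum(),q[k].mean(0),q[k].min(0),q[k].max(0))
b=(c.min(1)>130)&(q[:,2]>25)&(q[:,2]<40); print('top',b.sum(),q[b].mean(0),q[b].min(0),q[b].max(0), 'table',P[250,200])
E
```

```text
knob 184 [441.48930345 -37.4338087   60.50419582] [434.50099957 -44.51276676  50.17473412] [450.38860296 -29.66530547  63.75735263]
top 910 [440.37816821 -37.68074427  31.36114999] [420.00327732 -58.92255877  25.13745736] [464.48071624 -14.79271049  34.18583456] table [ 5.91547194e+02 -1.73955091e+02 -9.35866750e-02]
```

```bash
python3 -m pendant '[[0.04,0.15,-0.8,0,0,0,-0.1],[0,0,-1,0,0,0,-0.1],[0,0,-1,0,0,0,-0.1],[0,0,-1,0,0,0,-0.1],[0,0,-1,0,0,0,-0.1],[0,0,-1,0,0,0,-0.1],[0,0,-0.6,0,0,0,-0.1],[0,0,-0.28,0,0,0,-0.1],[0,0,0,0,0,0,-0.1]]' && python3 -m pendant '[[0,0,0,0,0,0,-1],[0,0,0,0,0,0,-1],[0,0,0,0,0,0,-1],[0,0,0,0,0,0,-1],[0,0,0,0,0,0,-1],[0,0,0,0,0,0,-1]]'
```

```text
time: 3.05
tool_pos: [440.8, -38.6, 37.7]
ee_rot: [-0.134, 0.991, 0.0, -0.001]
ft_force: [-0.2, 0.5, 0.6]
width: 42.4
grip_force: 0.0
time: 3.65
tool_pos: [442.1, -38.6, 39.0]
ee_rot: [-0.135, 0.991, -0.0, 0.001]
ft_force: [-1.0, 0.2, 4.1]
width: 15.3
grip_force: 30.0
```

```bash
python3 -m pendant '[[0,0,0.5,0,0,0,-1],[0,0,1,0,0,0,-1],[0,0,1,0,0,0,-1],[0,0,1,0,0,0,-1],[0,0,1,0,0,0,-1],[0,0,1,0,0,0,-1],[0,0.4,1,0,0,0,-1],[0.2,0.8,0.3,0,0,0,-1],[0.28,1,0,0,0,0,-1],[0.28,1,0,0,0,0,-1]]' && python3 -m pendant '[[0.28,1,0,0,0,0,-1],[0.28,1,0,0,0,0,-1],[0.28,1,0,0,0,0,-1],[0.28,1,0,0,0,0,-1],[0.28,1,0,0,0,0,-1],[0.28,1,0,0,0,0,-1],[0.28,1,0,0,0,0,-1],[0.28,1,0,0,0,0,-1],[0.28,1,0,0,0,0,-1],[0.28,0.8,0,0,0,0,-1]]' && python3 -m pendant '[[0.28,0.8,0,0,0,0,-1],[0.25,0.4,0,0,0,0,-1],[0,0,0,0,0,0,-1],[0,0,0,0,0,0,-1]]'
python3 - <<'E'
from h import *
o,c,d,i=grab('wrist'); np.savez('w2.npz',c=c,d=d,p=o['tool_pos'],q=o['ee_rot']); cv2.imwrite('pics/w2.png',c[...,::-1])
print(o['tool_pos'],o['qpos'].round(2))
E
```

```text
time: 4.65
tool_pos: [460.7, 42.2, 208.8]
ee_rot: [-0.134, 0.991, -0.0, 0.0]
ft_force: [-0.1, -0.5, -0.9]
width: 15.2
grip_force: 30.0
time: 5.65
tool_pos: [530.5, 287.8, 207.9]
ee_rot: [-0.135, 0.991, 0.0, -0.001]
ft_force: [0.8, -0.1, -1.3]
width: 15.1
grip_force: 30.0
time: 6.05
tool_pos: [543.6, 315.8, 208.1]
ee_rot: [-0.135, 0.991, -0.0, -0.001]
ft_force: [-0.4, 0.3, -0.6]
width: 15.1
grip_force: 30.0
[543.58588364 315.75676651 208.06144889] [ 0.42  0.36  1.38 -0.    1.41 -1.42]
```

View pics/w2.png

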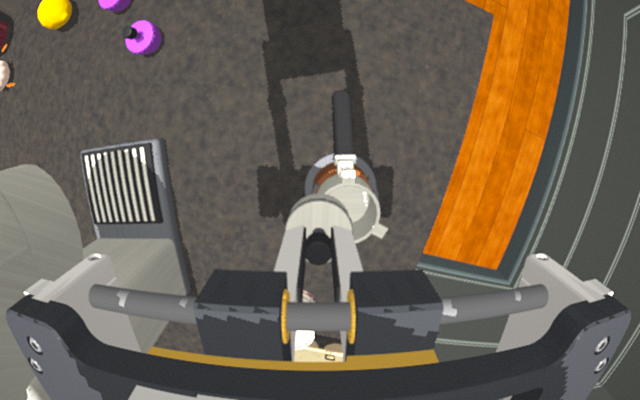

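The wrist view shows the capsule held between the fingers at (320,225), with the cup rim at (350,207) and the handle running up from (345,165) to (342,95). Fitting the cup rim, handle yaw and capsule next.

Run:
```python
from h import *
from scipy.optimize import least_squares
w=np.load('w2.npz'); i=cams.camera_info('wrist'); P=wcloud(dict(ee_rot=w['q'],tool_pos=w['p']),w['d'],i)
C=w['c'].astype(int)
s=np.s_[140:260,300:400]; q=P[s].reshape(-1,3); c=C[s].reshape(-1,3)
m=(q[:,2]>70)&(q[:,2]<125)&(np.hypot(q[:,0]-548,q[:,1]-346)<50); print(m.sum(),np.percentile(q[m][:,2],[5,50,95]))
t=m&(q[:,2]>108)&(q[:,2]<117); rad=np.hypot(q[t][:,0]-548.5,q[t][:,1]-346.5)
f=least_squares(lambda a:np.hypot(q[t][:,0]-a[0],q[t][:,1]-a[1])-29.3,[548,346],loss='soft_l1',f_scale=1).x; print('rim',t.sum(),f,np.median(q[t][:,2]))
l=t&(np.hypot(q[:,0]-f[0],q[:,1]-f[1])>34); a=np.degrees(np.arctan2(q[l][:,1]-f[1],q[l][:,0]-f[0]));
print('lug angs',[ (g.mean().round(1),len(g)) for g in (a[a<-120],a[(a>-90)&(a<0)],a[(a>30)&(a<120)]) if len(g)], np.sort(a).round())
# handle
h=(C.sum(-1)<140)&(P[...,2]>15)&(P[...,2]<80); h[:80]=0; h[175:]=0; h[:,:315]=0; h[:,375:]=0
z=P[h]; cc=z.mean(0); u=np.linalg.svd(z-cc)[2][0]; print('handle',h.sum(),cc,u,np.degrees(np.arctan2(u[1],u[0])),np.degrees(np.arctan2(cc[1]-f[1],cc[0]-f[0])))
# capsule
s=np.s_[190:250,285:355]; g=P[s].reshape(-1,3); k=(g[:,2]>150)&(g[:,2]<215)&(C[s].reshape(-1,3).min(1)>90)
for lo in range(155,215,8):
    b=k&(g[:,2]>lo)&(g[:,2]<lo+8); print(lo,b.sum(),g[b].mean(0).round(1) if b.any() else '',g[b].min(0).round() if b.any() else '',g[b].max(0).round()if b.any() else '')
```

```text
1942 [ 71.55960241  98.01248455 112.19241004]
rim 749 [551.12639558 348.20030355] 111.37631273132574
lug angs [(np.float64(-162.2), 105), (np.float64(74.9), 97)] [-171. -171. -171. -171. -171. -170. -170. -170. -170. -169. -169. -169.
 -169. -169. -169. -169. -168. -168. -168. -168. -168. -168. -168. -167.
 -167. -167. -167. -167. -166. -166. -166. -166. -165. -165. -165. -165.
 -165. -165. -165. -165. -164. -164. -164. -164. -164. -164. -164. -164.
 -162. -162. -162. -162. -162. -162. -162. -162. -161. -161. -161. -161.
 -161. -161. -161. -161. -160. -160. -160. -160. -159. -159. -159. -159.
 -158. -158. -158. -158. -158. -158. -158. -158. -157. -157. -157. -157.
 -157. -156. -156. -156. -156. -156. -156. -155. -155. -155. -155. -155.
 -155. -154. -154. -154. -154. -154. -153. -153. -153.   64.   65.   65.
   65.   66.   66.   66.   67.   67.   67.   67.   67.   67.   68.   68.
   68.   68.   68.   69.   69.   69.   69.   69.   70.   70.   70.   70.
   70.   71.   71.   71.   71.   72.   72.   72.   72.   73.   73.   73.
   73.   73.   73.   74.   74.   74.   75.   75.   75.   75.   75.   76.
   76.   76.   76.   76.   77.   77.   77.   77.   77.   77.   78.   78.
   78.   78.   79.   79.   79.   79.   80.   80.   80.   80.   80.   80.
   80.   81.   81.   81.   81.   81.   82.   82.   82.   82.   82.   82.
   83.   83.   83.   83.   83.   83.   83.   84.   84.   84.]
handle 20 [481.19869909 316.27988748  57.20715977] [0.79594451 0.23452803 0.55809402] 16.417806775384165 -155.46437182887814
155 0   
163 0   
171 0   
179 137 [525.7 312.8 183.7] [522. 296. 180.] [539. 334. 187.]
187 113 [525.2 311.9 190.2] [522. 296. 187.] [537. 332. 195.]
195 1648 [532.8 313.7 200.3] [521. 294. 195.] [550. 339. 203.]
203 32 [536.3 315.8 208.9] [532. 302. 203.] [541. 327. 211.]
211 54 [536.1 313.9 213.2] [531. 298. 211.] [541. 331. 215.]
```

```bash
python3 -m pendant '[[0.14,0.64,0,0,0,0,-1],[0.14,0.64,0,0,0,0,-1],[0,0,-0.6,0,0,0,-1],[0,0,-0.6,0,0,0,-1],[0,0,-0.4,0,0,0,-1],[0,0,-0.4,0,0,0,-1],[0,0,-0.4,0,0,0,-1],[0,0,-0.4,0,0,0,-1],[0,0,-0.2,0,0,0,-1]]' && python3 -m pendant '[[0,0,-0.3,0,0,0,-1],[0,0,-0.3,0,0,0,-1],[0,0,-0.3,0,0,0,-1],[0,0,-0.1,0,0,0,-1],[0,0,0,0,0,0,-1]]'
```

```text
time: 7.0
tool_pos: [550.5, 348.3, 132.3]
ee_rot: [-0.135, 0.991, -0.0, -0.001]
ft_force: [0.5, -0.1, -0.3]
width: 15.1
grip_force: 30.0
time: 7.5
tool_pos: [550.6, 348.3, 107.9]
ee_rot: [-0.135, 0.991, -0.0, -0.0]
ft_force: [-0.6, -0.6, -1.4]
width: 15.2
grip_force: 30.0
```

No contact inside the cup. I'll go down the rest of the way to the floor.

```bash
python3 -m pendant '[[0,0,-0.08,0,0,0,-1],[0,0,-0.06,0,0,0,-1],[0,0,-0.04,0,0,0,-1],[0,0,0,0,0,0,-1]]'
```

```text
time: 7.9
tool_pos: [550.8, 348.5, 104.0]
ee_rot: [-0.135, 0.991, 0.0, -0.0]
ft_force: [-0.7, 0.1, -1.0]
width: 15.3
grip_force: 30.0
```

```bash
python3 -m pendant '[[0,0,-0.06,0,0,0,-1],[0,0,0,0,0,0,-0.5],[0,0,0,0,0,0,-0.5],[0,0,0,0,0,0,-0.5],[0,0,0.1,0,0,0,-0.5],[0,0,0.4,0,0,0,-0.5],[0,0,0.6,0,0,0,-0.5],[0,0,1,0,0,0,-0.5],[0,0,1,0,0,0,-0.5],[0,0,1,0,0,0,-0.5]]' && python3 -m pendant '[[-0.9,-0.26,0.8,0,0,0,-0.3],[-0.9,-0.26,0.5,0,0,0,-0.1],[-0.9,-0.26,0,0,0,0,-0.1],[-0.5,-0.15,0,0,0,0,-0.1],[0,0,0,0,0,0,-0.1],[0,0,0,0,0,0,-0.1]]'
python3 - <<'E'
from h import *
from scipy.optimize import least_squares
o,c,d,i=grab('wrist'); cv2.imwrite('pics/w3.png',c[...,::-1]); P=wcloud(o,d,i); np.savez('w3.npz',c=c,d=d,p=o['tool_pos'],q=o['ee_rot']); print(o['tool_pos'])
C=c.astype(int)
near=np.hypot(P[...,0]-551,P[...,1]-348)
k=(near<30)&(P[...,2]>118)&(P[...,2]<135); print('knob',k.sum(),P[k].mean(0) if k.any() else '',P[k].max(0) if k.any() else '')
t=(near<46)&(P[...,2]>107)&(P[...,2]<117)&(C.min(-1)>90); q=P[t]
f=least_squares(lambda a:np.hypot(q[:,0]-a[0],q[:,1]-a[1])-29.3,[548,346],loss='soft_l1',f_scale=1).x; print('rim',len(q),f,np.median(q[:,2]))
h=(C.sum(-1)<170)&(P[...,2]>12)&(P[...,2]<85)&(near>48)&(near<140)&(abs(np.degrees(np.arctan2(P[...,1]-348,P[...,0]-551))+164)<12)
z=P[h]; print('handle n',h.sum())
if h.sum()>20:
    cc=np.median(z,0);u=np.linalg.svd(z-z.mean(0),full_matrices=False)[2][0]; print(cc,z.mean(0),u,'yaw',np.degrees(np.arctan2(u[1],u[0])),np.degrees(np.arctan2(cc[1]-f[1],cc[0]-f[0])),z.min(0),z.max(0))
E
```

```text
time: 8.9
tool_pos: [550.9, 348.5, 206.8]
ee_rot: [-0.135, 0.991, 0.0, 0.0]
ft_force: [-0.2, -0.0, 0.3]
width: 23.3
grip_force: 0.0
time: 9.5
tool_pos: [471.5, 325.4, 237.7]
ee_rot: [-0.135, 0.991, 0.0, 0.001]
ft_force: [0.2, -0.2, -0.6]
width: 42.5
grip_force: 0.0
[471.51462919 325.42616297 237.67958447]
knob 185 [549.9594144  349.34101322 124.54827453] [559.15702399 357.66006555 126.93073099]
rim 933 [551.53094017 347.49153332] 111.29076523772875
handle n 642
[482.27009952 327.4019088   64.36653616] [481.71782113 327.27893054  63.90355613] [0.828816   0.21704067 0.51571057] yaw 14.674440615000334 -163.82480344534122 [436.04886389 310.45813708  35.34959055] [504.12342045 342.23622025  78.87413669]
```

View pics/w3.png

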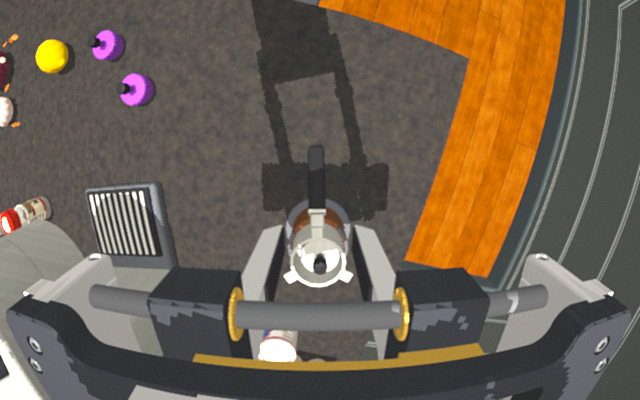

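The capsule stands in the cup with its knob at (320,264), measured (550,349,126). The rim centre is at (551.4,347.7,111.4) and the handle runs up the picture at (316,180), lined up with the tool. Next I tilt the tool 30° and approach the handle along the tool axis to TCP (483.5,328.4,33.5).

```bash
python3 -m pendant '[[-0.25,-0.07,-0.5,0.072,-0.252,0,-0.1],[-0.25,-0.07,-0.5,0.072,-0.252,0,-0.1],[-0.25,-0.07,-0.7,0.072,-0.252,0,-0.1],[-0.25,-0.07,-0.8,0.072,-0.252,0,-0.1],[-0.25,-0.07,-0.8,0,0,0,-0.1],[-0.2,-0.08,-0.8,0,0,0,-0.1],[0,0,-0.6,0,0,0,-0.1],[0,0,0,0,0,0,-0.1]]'
python3 - <<'E'
from h import *
o=get_obs(); M=R.from_quat(o['ee_rot']).as_matrix(); print(o['tool_pos'],M.round(3).tolist(),o['qpos'].round(2)); print('need',np.array([483.7,328.2,33.5])-o['tool_pos'])
E
```

```text
time: 10.35
tool_pos: [434.4, 313.4, 118.0]
ee_rot: [-0.13, 0.958, 0.035, 0.252]
ft_force: [0.3, -0.1, -0.7]
width: 42.4
grip_force: 0.0
[434.39306216 313.3986     118.00520621] [[-0.839, -0.267, 0.474], [-0.232, 0.964, 0.132], [-0.492, 0.001, -0.871]] [ 0.62  0.09  2.14 -0.39  0.45 -0.91]
need [ 49.30693784  14.8014     -84.50520621]
```

```bash
python3 -m pendant '[[0.4,0.12,-0.68,0,0,0,-0.1],[0.4,0.12,-0.68,0,0,0,-0.1],[0.4,0.12,-0.68,0,0,0,-0.1],[0.4,0.12,-0.68,0,0,0,-0.1],[0.3,0.09,-0.5,0,0,0,-0.1],[0.08,0.02,-0.16,0,0,0,-0.1],[0,0,0,0,0,0,-0.1]]'
python3 - <<'E'
from h import *
o=get_obs(); M=R.from_quat(o['ee_rot']).as_matrix(); print(o['tool_pos'],M.round(3).tolist(),o['qpos'].round(2)); print('need',np.array([483.7,328.2,33.5])-o['tool_pos'])
E
```

```text
time: 11.05
tool_pos: [485.8, 329.2, 36.0]
ee_rot: [-0.13, 0.958, 0.036, 0.254]
ft_force: [0.2, -0.4, 0.2]
width: 42.2
grip_force: 0.0
[485.77918951 329.18490857  36.04194204] [[-0.837, -0.267, 0.477], [-0.23, 0.964, 0.134], [-0.496, 0.003, -0.868]] [ 0.57  0.29  2.16 -0.68  0.24 -0.64]
need [-2.07918951 -0.98490857 -2.54194204]
```

```bash
python3 -m pendant '[[-0.08,-0.04,-0.1,0,0,0,-0.1],[0,0,0,0,0,0,-0.5],[0,0,0,0,0,0,-1],[0,0,0,0,0,0,-1],[0,0,0,0,0,0,-1],[0,0,0,0,0,0,-1],[0,0,0,0,0,0,-1]]'
python3 - <<'E'
from h import *
o=get_obs(); M=R.from_quat(o['ee_rot']).as_matrix(); print(o['tool_pos'],M.round(3).tolist(),o['qpos'].round(2),o['torque'])
E
```

```text
time: 11.75
tool_pos: [482.8, 328.0, 34.1]
ee_rot: [-0.13, 0.958, 0.036, 0.254]
ft_force: [-2.3, -0.5, 3.7]
width: 19.6
grip_force: 30.0
[482.81344752 328.04621176  34.06398122] [[-0.837, -0.267, 0.478], [-0.23, 0.964, 0.135], [-0.496, 0.003, -0.868]] [ 0.58  0.29  2.17 -0.71  0.23 -0.61] [ 0.02679135 -0.06881675 -0.04787947]
```

```bash
python3 -m pendant '[[0,0,0.2,0,0,0,-1],[0,0,0.4,0,0,0,-1],[0,0,0.6,0,0,0,-1],[0,0,0.6,0,0,0,-1],[0,0,0.6,0,0,0,-1],[0,0,0.6,0,0,0,-1],[0,0,0.4,0,0,0,-1],[0,0,0,0,0,0,-1],[0,0,0,0,0,0,-1]]'
cat > fit.py <<'E'
from h import *
from scipy.optimize import least_squares
def rot(yaw,pitch): return R.from_euler('ZY',[yaw,pitch],degrees=True).as_matrix()
def holder(n,c0,zr,ret=False):
    "top ring points + cup wall circle near guess c0"
    o,c,d,i=grab(n); P=cloud(d,i); np.savez(f'last_{n}.npz',c=c,d=d,P=P)
    near=np.hypot(P[...,0]-c0[0],P[...,1]-c0[1]); C=c.astype(int)
    m=(near<40)&(P[...,2]<zr-9)&(P[...,2]>zr-45)&(near>20)&(C.min(-1)>50)
    q=P[m]; f=least_squares(lambda a:np.hypot(q[:,0]-a[0],q[:,1]-a[1])-31,c0,loss='soft_l1',f_scale=1.5).x
    t=(near<46)&(P[...,2]>zr-7)&(P[...,2]<zr+7)&(C.min(-1)>90); z=P[t]
    A=np.c_[z[:,:2]-c0,np.ones(len(z))]; pl=least_squares(lambda a:A@a-z[:,2],[0,0,zr],loss='soft_l1',f_scale=1).x if len(z)>20 else None
    print(n,'wall',m.sum(),f.round(1),'rim',t.sum(),'plane slopes,z',None if pl is None else pl.round(3))
    return o,c,P,f
E
python3 - <<'E'
from fit import *
o=get_obs(); print(o['tool_pos'],o['torque'],o['ft_force'])
dz=o['tool_pos']-np.array([482.8,328.0,34.1]); c0=np.array([551.4,347.7])+dz[:2]
for n in('scene','side'): holder(n,c0,111.5+dz[2])
E
```

```text
time: 12.65
tool_pos: [482.2, 327.5, 117.9]
ee_rot: [-0.13, 0.958, 0.036, 0.253]
ft_force: [-0.3, -0.3, -2.9]
width: 19.6
grip_force: 30.0
[482.1553546  327.48406625 117.91344838] [-0.0372978   0.46589257  0.03698168] [-0.32176553 -0.2646884  -2.92919215]
scene wall 353 [548.  346.5] rim 261 plane slopes,z [-1.30000e-02 -6.00000e-03  1.93357e+02]
side wall 272 [549.4 345.3] rim 124 plane slopes,z [-6.00000e-03 -2.00000e-03  1.93035e+02]
```

```bash
python3 -m pendant '[[0.12,-0.35,0,0,0,-0.13,-1],[0.24,-0.7,-0.13,0,0,-0.13,-1],[0.24,-0.7,-0.13,0,0,-0.13,-1],[0.24,-0.7,-0.13,0,0,-0.13,-1],[0.24,-0.7,-0.13,0,0,-0.13,-1],[0.24,-0.7,-0.13,0,0,-0.13,-1],[0.24,-0.7,-0.13,0,0,-0.13,-1],[0.24,-0.7,-0.13,0,0,-0.13,-1],[0.24,-0.7,-0.13,0,0,-0.13,-1],[0.24,-0.7,-0.13,0,0,-0.14,-1]]'
python3 -m pendant '[[0.12,-0.4,-0.1,0,0,0,-1],[0,-0.2,0,0,0,0,-1],[0,0,0,0,0,0,-1],[0,0,0,0,0,0,-1]]'
python3 - <<'E'
from fit import *
o=get_obs(); M=R.from_quat(o['ee_rot']).as_matrix(); y=np.degrees(np.arctan2(-M[0,1],M[1,1])); print(o['tool_pos'],'yaw',y,M.round(3).tolist(),o['qpos'].round(2),o['torque'])
c0=o['tool_pos'][:2]+69*np.array([np.cos(np.radians(y)),np.sin(np.radians(y))]);print(c0)
for n in('scene','side'): _,c,_,_=holder(n,c0,o['tool_pos'][2]+75.3); cv2.imwrite(f'pics/{n}1.png',c[...,::-1])
a=cv2.imread('pics/scene1.png')[60:310,150:400];b=cv2.imread('pics/side1.png')[100:350,220:470]; cv2.imwrite('pics/both1.png',cv2.resize(np.hstack([a,b]),None,fx=1.6,fy=1.6))
E
```

```text
time: 13.75
tool_pos: [539.5, 161.1, 88.3]
ee_rot: [0.186, 0.949, -0.048, 0.251]
ft_force: [0.1, 0.2, -2.0]
width: 19.7
grip_force: 30.0
time: 14.15
tool_pos: [542.5, 146.9, 87.0]
ee_rot: [0.185, 0.949, -0.047, 0.252]
ft_force: [-0.2, 0.8, -2.4]
width: 19.4
grip_force: 30.0
[542.49980547 146.85451225  86.96860493] yaw -22.01895274507613 [[-0.804, 0.375, 0.461], [0.327, 0.927, -0.183], [-0.496, 0.004, -0.868]] [ 0.38  0.23  2.07 -0.69  0.56 -0.27] [ 0.27629972  0.40045198 -0.02158645]
[606.46693778 120.98549634]
scene wall 94 [602.8 119.6] rim 109 plane slopes,z [4.8000e-02 6.2000e-02 1.6052e+02]
side wall 40 [603.4 125.5] rim 13 plane slopes,z None
```

View pics/both1.png

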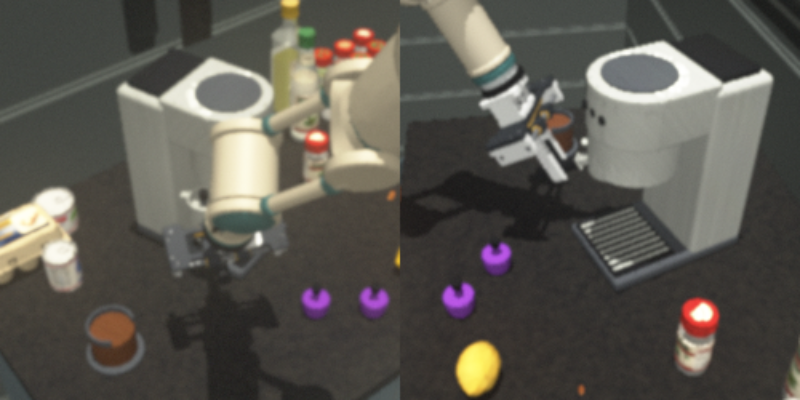

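The scene and side views show the holder carried level towards the head. The gripper hides the cup (scene crop (235,200), side crop (560,130)), so I'll cross-check the head axis and yaw with the wrist camera.

Run:
```python
from fit import *
o,c,d,i=grab('wrist'); P=wcloud(o,d,i); np.savez('w4.npz',c=c,d=d,p=o['tool_pos'],q=o['ee_rot']); cv2.imwrite('pics/w4.png',c[...,::-1])
def ana(P,c,name):
    v=P[...,2]; reg=(P[...,0]>530)&(P[...,0]<830)&(P[...,1]>-60)&(P[...,1]<150)
    m=reg&(v>200)&(v<320)&(P[...,0]<640)&(np.hypot(P[...,0]-630,P[...,1]-51)<90)&(np.hypot(P[...,0]-630,P[...,1]-51)>55)
    q=P[m]; 
    if len(q)>50:
        print(name,'head',len(q),least_squares(lambda a:np.hypot(q[:,0]-a[0],q[:,1]-a[1])-70,[630,51],loss='soft_l1',f_scale=1.5).x.round(1),np.percentile(q[:,2],[5,95]))
    t=reg&(v>24)&(v<34)&(P[...,0]<690); 
    if t.sum()>50: print(' tray',cv2.minAreaRect(P[t][:,:2].astype(np.float32)),t.sum())
ana(P,c,'w4')
for n in('w2','w3'):
    w=np.load(n+'.npz'); ana(wcloud(dict(ee_rot=w['q'],tool_pos=w['p']),w['d'],i),w['c'],n)
# cup/knob in w4
print(o['tool_pos'])
```

```text
tray ((642.1292114257812, 59.97746658325195), (155.67770385742188, 131.21563720703125), 22.01238250732422) 4254
w2 head 7538 [633.6  51.6] [204.24088058 284.92789645]
 tray ((640.6699829101562, 60.09892272949219), (147.67665100097656, 142.50448608398438), 17.838146209716797) 5456
w3 head 4645 [633.1  53.1] [205.74094681 316.24649571]
 tray ((635.783447265625, 56.14756774902344), (136.5380096435547, 136.52557373046875), 18.34195327758789) 4195
[542.6928091  147.16463618  87.19971315]
```

View pics/w4.png

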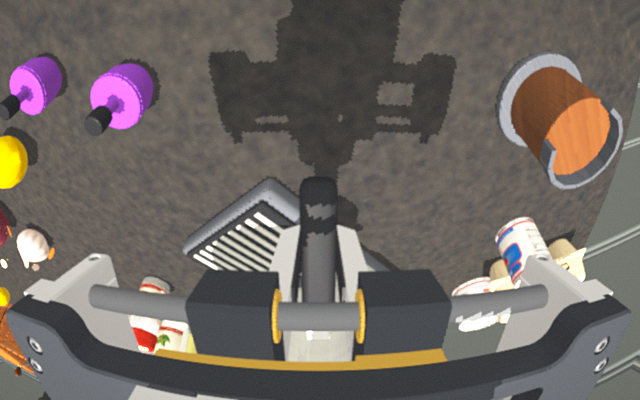

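The wrist view shows the holder's handle gripped centrally at (318,230), with the tray beyond it at (245,220) and the empty stand at upper right. The rim-to-head offset agrees between cameras to about 1 mm, so the target TCP under the mouth is (566.9,77.4).

```bash
python3 -m pendant '[[0.1,-0.3,0,0,0,0,-1],[0.2,-0.56,0,0,0,0,-1],[0.2,-0.56,0,0,0,0,-1],[0.2,-0.56,0,0,0,0,-1],[0.2,-0.56,0,0,0,0,-1],[0.07,-0.25,0,0,0,0,-1],[0,0,0,0,0,0,-1],[0,0,0,0,0,0,-1]]'
python3 - <<'E'
from fit import *
o=get_obs(); M=R.from_quat(o['ee_rot']).as_matrix(); y=np.degrees(np.arctan2(-M[0,1],M[1,1])); print('yaw',y,M.round(3).tolist(),o['qpos'].round(2),o['torque'],o['tool_pos']-[566.9,77.4,0])
for n in('scene','side'):
    o,c,d,i=grab(n); P=cloud(d,i)
    # cup/lug pts visible below head
    a=(np.hypot(P[...,0]-631,P[...,1]-51)<48)&(P[...,2]>95)&(P[...,2]<182); q=P[a]; print(n,len(q), q.min(0).round(1) if len(q) else '',q.max(0).round(1) if len(q) else '')
    b=a&(P[...,2]<150); q=P[b]
    if len(q)>30: print(least_squares(lambda s:np.hypot(q[:,0]-s[0],q[:,1]-s[1])-31,[631,51],loss='soft_l1',f_scale=1.5).x)
E
```

```text
time: 15.1
tool_pos: [566.9, 77.0, 87.0]
ee_rot: [0.185, 0.949, -0.048, 0.252]
ft_force: [-0.4, -0.5, -2.4]
width: 19.5
grip_force: 30.0
yaw -22.055704045736828 [[-0.804, 0.376, 0.461], [0.328, 0.927, -0.184], [-0.496, 0.003, -0.868]] [ 0.2   0.22  2.08 -0.63  0.48 -0.47] [ 0.31942252  0.41706738 -0.0138271 ] [ 1.66744023e-02 -3.89025137e-01  8.69691488e+01]
scene 59 [604.2  68.  118.3] [647.1  83.9 150. ]
[630.63879709  50.11605715]
side 368 [584.3   6.8 111.4] [660.4  74.7 164. ]
[630.8227623   50.65001682]
```

Both cameras put the cup axis within 1 mm of the head axis. Raising it in small steps while watching force.

```bash
python3 -m pendant '[[0,0,0.3,0,0,0,-1],[0,0,0.4,0,0,0,-1],[0,0,0.2,0,0,0,-1],[0,0,0.12,0,0,0,-1],[0,0,0,0,0,0,-1]]' && python3 -m pendant '[[0,0,0.12,0,0,0,-1],[0,0,0.12,0,0,0,-1],[0,0,0,0,0,0,-1]]' && python3 -m pendant '[[0,0,0.12,0,0,0,-1],[0,0,0,0,0,0,-1]]'
```

```text
time: 15.7
tool_pos: [567.3, 77.3, 113.1]
ee_rot: [0.185, 0.949, -0.047, 0.253]
ft_force: [0.5, 0.3, -2.0]
width: 20.1
grip_force: 30.0
time: 16.0
tool_pos: [567.3, 77.0, 118.8]
ee_rot: [0.185, 0.949, -0.047, 0.252]
ft_force: [0.3, 0.4, -1.7]
width: 20.0
grip_force: 30.0
time: 16.2
tool_pos: [567.3, 77.0, 121.8]
ee_rot: [0.185, 0.949, -0.047, 0.252]
ft_force: [0.2, -1.2, -3.0]
width: 20.1
grip_force: 30.0
```

```bash
python3 -m pendant '[[0,0,0.08,0,0,0,-1],[0,0,0,0,0,0,-1]]' && python3 -m pendant '[[0,0,0.06,0,0,0,-1],[0,0,0,0,0,0,-1]]' && python3 -m pendant '[[0,0,0.06,0,0,0,-1],[0,0,0,0,0,0,-1]]'&& python3 -m pendant '[[0,0,0.04,0,0,0,-1],[0,0,0,0,0,0,-1]]'
```

```text
time: 16.4
tool_pos: [567.2, 77.0, 123.7]
ee_rot: [0.185, 0.949, -0.047, 0.252]
ft_force: [-0.9, -0.5, -2.0]
width: 19.8
grip_force: 30.0
time: 16.6
tool_pos: [567.1, 77.0, 125.2]
ee_rot: [0.185, 0.949, -0.047, 0.252]
ft_force: [-0.4, 0.1, -1.8]
width: 19.6
grip_force: 30.0
time: 16.8
tool_pos: [566.9, 76.9, 126.5]
ee_rot: [0.185, 0.949, -0.048, 0.252]
ft_force: [0.0, 0.7, -3.1]
width: 19.7
grip_force: 30.0
time: 17.0
tool_pos: [566.4, 77.0, 126.9]
ee_rot: [0.185, 0.949, -0.048, 0.251]
ft_force: [0.2, 0.5, -4.6]
width: 19.8
grip_force: 30.0
```

Ring contact starts at TCP z≈126.7, so turn height is TCP z≈123.7. Working out the arc in 8 rows of about 5°.

```bash
python3 - <<'E'
import numpy as np
a=np.radians(np.linspace(-22,18,9)); p=-70*np.c_[np.cos(a),np.sin(a)]; print((np.diff(p,axis=0)/25).round(3), np.radians(5)/.5)
E
python3 -m pendant '[[0,0,-0.08,0,0,0,-1],[0,0,-0.06,0,0,0,-1],[0,0,0,0,0,0,-1]]'
```

```text
[[-0.082 -0.23 ]
 [-0.061 -0.236]
 [-0.04  -0.241]
 [-0.019 -0.244]
 [ 0.002 -0.244]
 [ 0.023 -0.243]
 [ 0.045 -0.24 ]
 [ 0.065 -0.235]] 0.17453292519943295
time: 17.3
tool_pos: [567.1, 77.0, 123.9]
ee_rot: [0.185, 0.949, -0.048, 0.252]
ft_force: [0.6, -0.5, -2.3]
width: 19.8
grip_force: 30.0
```

```bash
python3 -m pendant '[[-0.08,-0.23,0,0,0,0.175,-1],[-0.06,-0.24,0,0,0,0.175,-1],[0,0,0,0,0,0,-1]]' && python3 -m pendant '[[-0.04,-0.24,0,0,0,0.175,-1],[-0.02,-0.24,0,0,0,0.175,-1],[0,0,0,0,0,0,-1]]'
```

```text
time: 17.6
tool_pos: [562.6, 63.9, 123.8]
ee_rot: [0.104, 0.961, -0.026, 0.255]
ft_force: [-0.9, -0.4, -2.8]
width: 19.7
grip_force: 30.0
time: 17.9
tool_pos: [561.6, 55.2, 123.3]
ee_rot: [0.038, 0.966, -0.007, 0.254]
ft_force: [-1.0, -0.9, -3.2]
width: 19.6
grip_force: 30.0
```

```bash
python3 -m pendant '[[0,-0.24,0,0,0,0.175,-1],[0.02,-0.24,0,0,0,0.175,-1],[0,0,0,0,0,0,-1]]' && python3 -m pendant '[[0.04,-0.24,0,0,0,0.175,-1],[0,0,0,0,0,0,-1],[0,0,0,0,0,0,-1]]'
python3 - <<'E'
from fit import *
o=get_obs(); M=R.from_quat(o['ee_rot']).as_matrix(); y=np.arctan2(-M[0,1],M[1,1]); print('yaw',np.degrees(y),M.round(3).tolist(),o['torque'],o['tool_pos'][:2]+70*np.array([np.cos(y),np.sin(y)]),o['qpos'].round(2))
E
```

```text
time: 18.2
tool_pos: [561.6, 46.3, 122.6]
ee_rot: [-0.026, 0.967, 0.009, 0.252]
ft_force: [-0.2, 0.7, -2.4]
width: 19.8
grip_force: 30.0
time: 18.5
tool_pos: [561.7, 42.0, 122.1]
ee_rot: [-0.061, 0.966, 0.018, 0.251]
ft_force: [-0.5, -0.4, -2.9]
width: 19.5
grip_force: 30.0
yaw 7.290729982681967 [[-0.867, -0.127, 0.483], [-0.109, 0.992, 0.066], [-0.487, 0.005, -0.873]] [-0.01341775  0.37807357 -0.02482932] [631.10762347  50.91031962] [-0.14  0.1   2.11  0.31  0.46 -2.08]
```

```bash
python3 -m pendant '[[0.01,-0.085,0.06,0,0,0.062,-1],[0.015,-0.085,0,0,0,0.062,-1],[0.015,-0.085,0,0,0,0.062,-1],[0.02,-0.085,0,0,0,0.062,-1],[0.025,-0.085,0,0,0,0.062,-1],[0.03,-0.085,0,0,0,0.062,-1],[0,0,0,0,0,0,-1]]'
cat > st.py <<'E'
from fit import *
o=get_obs(); M=R.from_quat(o['ee_rot']).as_matrix(); y=np.arctan2(-M[0,1],M[1,1]); print('yaw',np.degrees(y),'tilt',np.degrees(np.arccos(-M[2,2])),M[2].round(3),o['torque'],o['tool_pos'],o['tool_pos'][:2]+70*np.array([np.cos(y),np.sin(y)]),o['qpos'].round(2))
E
python3 st.py
```

```text
time: 19.2
tool_pos: [563.4, 29.0, 122.6]
ee_rot: [-0.151, 0.956, 0.041, 0.247]
ft_force: [-4.8, -2.0, -1.8]
width: 19.7
grip_force: 30.0
yaw 18.03031471646085 tilt 29.00356402633709 [-0.485  0.005 -0.875] [-0.26286641  0.59335759 -0.28023331] [563.39853796  28.99973661 122.61942274] [629.96103991  50.66614691] [-0.26  0.12  2.08  0.52  0.57 -2.54]
```

```bash
python3 -m pendant '[[0.02,0,-0.08,0,0,0,-1],[0,0,0,0,0,0,-1]]' && python3 -m pendant '[[0,0,-0.08,0,0,0,-1],[0,0,0,0,0,0,-1]]' && python3 -m pendant '[[0,0,-0.08,0,0,0,-1],[0,0,0,0,0,0,-1]]'; python3 st.py
```

```text
time: 19.4
tool_pos: [564.3, 29.5, 121.1]
ee_rot: [-0.152, 0.956, 0.042, 0.248]
ft_force: [-4.1, -3.5, -2.5]
width: 19.9
grip_force: 30.0
time: 19.6
tool_pos: [565.0, 29.4, 119.5]
ee_rot: [-0.152, 0.956, 0.042, 0.249]
ft_force: [-3.7, -1.7, -1.8]
width: 19.8
grip_force: 30.0
time: 19.8
tool_pos: [565.7, 29.3, 118.1]
ee_rot: [-0.152, 0.955, 0.042, 0.249]
ft_force: [-2.2, -0.6, -0.5]
width: 19.8
grip_force: 30.0
yaw 18.168290155137583 tilt 29.271190882587007 [-0.489  0.004 -0.872] [ 0.04423368  0.20355367 -0.13741392] [565.69990085  29.32503703 118.12951139] [632.2100344   51.15167522] [-0.26  0.13  2.09  0.54  0.55 -2.56]
```

```bash
python3 -m pendant '[[0,0,-0.05,0,0,0,-1],[0,0,0,0,0,0,-1]]' && python3 -m pendant '[[0,0,-0.05,0,0,0,-1],[0,0,0,0,0,0,-1]]'&& python3 -m pendant '[[0,0,-0.04,0,0,0,-1],[0,0,0,0,0,0,-1]]'; python3 st.py
```

```text
time: 20.0
tool_pos: [566.1, 29.1, 117.3]
ee_rot: [-0.152, 0.955, 0.041, 0.25]
ft_force: [-0.5, 1.3, 2.1]
width: 20.0
grip_force: 30.0
time: 20.2
tool_pos: [566.4, 29.1, 116.2]
ee_rot: [-0.152, 0.955, 0.041, 0.25]
ft_force: [-0.3, 1.0, 3.1]
width: 19.7
grip_force: 30.0
time: 20.4
tool_pos: [565.9, 28.8, 114.8]
ee_rot: [-0.153, 0.955, 0.041, 0.249]
ft_force: [0.3, 0.4, 5.7]
width: 19.9
grip_force: 30.0
yaw 18.194325045106456 tilt 29.28135111671547 [-0.489  0.002 -0.872] [ 0.1763567  -0.48806763 -0.03045272] [565.91692275  28.80903081 114.80411568] [632.41713153  50.66588859] [-0.26  0.13  2.1   0.55  0.54 -2.57]
```

The holder's weight is now borne at TCP z≈117.5, which puts the rim near 194 and the lugs in the recesses. I'll relax the load, then open.

```bash
python3 -m pendant '[[0,0,0.07,0,0,0,-1],[0,0,0,0,0,0,-1]]' && python3 -m pendant '[[0,0,0,0,0,0,-0.4],[0,0,0,0,0,0,-0.3],[0,0,0,0,0,0,-0.2],[0,0,0,0,0,0,-0.2]]'
python3 - <<'E'
from fit import *
for n in('scene','side'):
    o,c,d,i=grab(n); P=cloud(d,i)
    a=(np.hypot(P[...,0]-631,P[...,1]-51)<34)&(P[...,2]>110)&(P[...,2]<182); q=P[a]; print(n,len(q), q.min(0).round(1) if len(q) else '',q.max(0).round(1) if len(q) else '')
    if len(q)>30: print(least_squares(lambda s:np.hypot(q[:,0]-s[0],q[:,1]-s[1])-31,[631,51],loss='soft_l1',f_scale=1.5).x)
E
```

```text
time: 20.6
tool_pos: [564.2, 29.2, 115.2]
ee_rot: [-0.153, 0.956, 0.042, 0.248]
ft_force: [0.2, -0.0, 0.4]
width: 19.8
grip_force: 30.0
time: 21.0
tool_pos: [564.9, 29.2, 115.8]
ee_rot: [-0.153, 0.956, 0.042, 0.248]
ft_force: [-0.0, -0.4, -1.0]
width: 37.9
grip_force: 0.0
scene 37 [597.1  44.5 138.1] [629.8  83.  152.3]
[630.01359252  50.83298942]
side 71 [602.2  17.5 139.4] [649.2  40.4 154.8]
[630.12746295  50.4147006 ]
```

```bash
python3 -m pendant '[[-0.1,-0.03,0.17,0,0,0,-0.2],[-0.25,-0.08,0.43,0,0,0,-0.2],[-0.35,-0.11,0.6,0,0,0,-0.2],[-0.4,-0.13,0.6,0,0,0,-0.2],[-0.5,-0.15,0.6,0,0,0,-0.2],[-0.7,-0.2,0.4,0,0,0,-0.2],[-0.8,-0.2,0.3,0,0,0,-0.2],[-0.8,-0.2,0.2,0,0,0,-0.2],[-0.5,-0.1,0,0,0,0,-0.2],[0,0,0,0,0,0,-0.2]]'
python3 - <<'E'
from fit import *
print(get_obs()['tool_pos'])
for n in('scene','side','wrist'):
    o,c,d,i=grab(n); P=wcloud(o,d,i) if n=='wrist' else cloud(d,i); np.savez(f'e_{n}.npz',c=c,d=d,P=P)
    cv2.imwrite(f'pics/{n}_e.png',c[...,::-1])
    a=(np.hypot(P[...,0]-631,P[...,1]-51)<34)&(P[...,2]>110)&(P[...,2]<182); q=P[a]; print(n,len(q), q.min(0).round(1) if len(q) else '',q.max(0).round(1) if len(q) else '')
    if len(q)>30: print(least_squares(lambda s:np.hypot(q[:,0]-s[0],q[:,1]-s[1])-31,[631,51],loss='soft_l1',f_scale=1.5).x)
    rr=np.hypot(P[...,0]-630.3,P[...,1]-50.8); h=(c.astype(int).sum(-1)<200)&(rr>48)&(rr<130)&(P[...,2]>90)&(P[...,2]<175)&(P[...,0]<600)
    z=P[h]; 
    if len(z)>20:
        u=np.linalg.svd(z-z.mean(0),full_matrices=False)[2][0]; m=z.mean(0);print(' handle',len(z),m.round(1),'yaw',np.degrees(np.arctan2(50.8-m[1],630.3-m[0])),np.degrees(np.arctan2(u[1],u[0])),'slope',np.degrees(np.arcsin(abs(u[2]))),'z expected at r',194-61.5-(np.hypot(m[0]-630.3,m[1]-50.8)-80)*np.tan(np.radians(30)))
a=cv2.imread('pics/side_e.png')[90:330,230:480];b=cv2.imread('pics/scene_e.png')[70:310,150:400]
cv2.imwrite('pics/end.png',cv2.resize(np.hstack([a,b]),None,fx=1.6,fy=1.6))
E
```

```text
time: 22.1
tool_pos: [453.7, -1.0, 198.8]
ee_rot: [-0.152, 0.956, 0.041, 0.249]
ft_force: [0.3, 0.4, -0.1]
width: 37.9
grip_force: 0.0
[453.68425173  -1.00323619 198.79224423]
scene 34 [597.3  43.3 141. ] [630.1  82.  152.8]
[629.79639974  50.68091781]
 handle 259 [546.5  29.  136.2] yaw 14.606799813374327 -162.53458572206486 slope 29.371880247569734 z expected at r 128.7070020756158
side 72 [601.5  17.7 141.5] [649.1  38.5 155.6]
[629.6093614   50.69328973]
 handle 338 [550.4  19.  135.5] yaw 21.67931701923902 -162.15717463871252 slope 30.049349940833746 z expected at r 129.02630851923718
wrist 615 [597.7  19.8 141.5] [632.9  77.8 169. ]
[632.17585757  51.44840339]
 handle 338 [555.   26.6 140.4] yaw 17.78078492433243 19.13272556325641 slope 33.73399928996504 z expected at r 133.0153802020921
```

View pics/end.png

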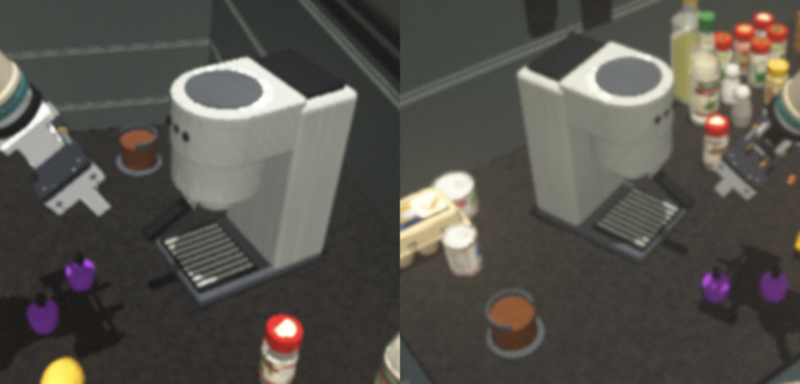

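The end views show the holder hanging from the head with its handle to the front, the gripper clear, and the bystanders unmoved. Measured: cup underside ≈141.5 (142 expected when locked), handle yaw ≈18°, slope 30°.

```bash
python3 -c "
from bench import job_done; print(job_done())"
```

```text
the job is handed in; nothing more can be done
None
```

The capsule is upright in the holder's cup, and the holder hangs locked in the group head with its handle to the front; the arm is clear, no bystander was touched, and the job is handed in (no verdict was returned).

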